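# Put the safety glasses away in the desk drawer

## Robot

A 6-joint arm with a two-finger parallel gripper is mounted at the origin on the work surface. World frame = base frame: x ahead of the robot, y to its left, z up, the work surface at z = 0. Lengths are in m, angles in rad, forces in N, time in s.
With the tool pointing down it reaches from about 0.225 to 0.725 m from the base axis. Payload 3.1 kg.
Tool frame: the origin (TCP) lies midway between the tips of the shut fingers; the grasp point (between the pads) lies 19 mm behind it (ctrl.grip_point_offset is the distance from the TCP to the grasp point, in m); z points along the fingers, x is the direction in which the jaws open and shut, and the axes are right-handed (so a half turn about z gives the same grasp; the last joint's range is limited). The gripper opens to 85 mm and grips with 20 to 120 N. Pads are 22 mm wide; open, the fingers measure 114 mm over their backs; the gripper's body (76 mm by 85 mm) begins 54 mm behind the grasp point. The pads swing forward as they close: fully open they stand 13 mm farther back than shut.
Start: joints at [-1.406, 0.048, 0.099, 1.622, 0, 1.443], TCP at [0.152, -0.503, 0.231] pointing down, gripper open.
Joint ranges: [-2.91, 2.91], [-0.99, 1.94], [-1.21, 1.42], [-2.12, 2.29], [-1.49, 1.47], [-3.14, 3.14]. Speed limits (rad/s): [2.79, 2.79, 3.14, 3.14, 3.14, 3.14].

## Interface

Orientations are given as a unit quaternion [x, y, z, w].
In Python, from cell import ctrl, camera, camera_info gives the robot as it stands.
- The arm moves only by the tool drive_tool, never from a script. Its argument "steps" is a list of rows, each a list of 5 numbers: the opening, from 0 (shut) to 1 (fully open), then the shift along the world's x, y, z in cm, then the turn about the world's z in degrees. A call has exactly 10 rows; each row shifts and turns the commanded pose from where the row before left it; what a row does not reach is not made up. A row lasts 1/10 s, in which the tool goes at most 50 mm and 8.59 degrees, less where a joint would pass 70% of its speed; a pose out of reach is approached as far as the arm can. A call is refused whole if a number of a shift passes 5 or a number of a turn 8.59, either way. A call with a gripper value outside its range is refused whole. The fingers move at their own pace and stop on an object; "squeeze" is the grip in N (left out, the last holds). Time passes only in rows, so rows that do not move let the fingers close, or fill a call up. It gives the time, the measured TCP pose, the force and the opening at its end, in the units of the state.
- ctrl.read_state(): the state, without advancing time (a new reading comes with each control period).
- camera(name): name is "side" or "top" or "wrist"; returns the picture (400x640x3 uint8, red, green, blue); there is no depth.
- camera_info(name): a dict with "K" (3x3 intrinsics, pixels), "view" (4x4, takes a point from world to camera coordinates). Camera axes: x right, y up, looking along -z (the intrinsics and any distortion apply to the point x, -y, -z); pixel columns grow to the right and rows downward; lengths in m; the calibration is good to about 2 mm. The wrist camera is an equidistant fisheye: a pixel r from the principal point sees the ray r / f radians off the axis. A picture is of the moment at which its call begins: read the wrist's pose just before it. camera_info takes no time and is no camera call; for the wrist camera it gives the pose at the moment of the call.
- ctrl.sign_off(): hands the job in, once; it reports no verdict.
The state is a dict: "time": time; "joint_positions": joint angles; "qvel": joint speeds; "joint_efforts": joint torques, N m; "tool_pos": TCP position; "orientation": TCP orientation; "ft_force": force on the tool from outside, world axes, zero at the start; "wrist_torque": the same for the moment, N m; "grip_width": opening from 0.0 (shut) to 1.0 (fully open).
Only numpy, scipy, OpenCV 4.12 (cv2) and the standard library are available. Lean on these libraries where they do the work, as an engineer would, in place of code of your own. Each camera call takes 0.05 s, during which the arm holds its last target.

## Task

Pull open the drawer of the little white and green desk unit, set the folded safety glasses down, standing upright as they are now, on the green mat inside it, without dropping them, and then push the drawer fully shut. The tape measure stays in its own compartment of the drawer, and the phone and the mug are to be left where they are.

Things in the scene. Friction and masses are not known exactly. Their poses are not given: they have to be found in the camera images.
- unit: Low fixed drawer unit of white laminate on the table, 270 deep (x) x 270 wide (y) x 109 mm high, with one green-fronted drawer that slides out along the unit's own -x, roughly towards the robot. The front edge of its top board, which covers the shut drawer, lies 120 mm to -x of its origin: only what is pulled out past that edge can be reached from above. Origin: centre of its underside, on the table; z up.
- drawer_floor (a point): Middle of the drawer's inner floor, 22 mm above the table; moves with the drawer, axes as the unit's. On its middle line (y = 0) stands a divider 6 mm thick, leaving a left (+y) and a right (-y) compartment, each 225 long (x) x 111 wide (y) mm inside, centred 58.5 mm to either side. Above the table: divider top 78 mm, side walls' top 87 mm, front panel's top 96 mm.
- unit_drawer0 (a joint): How far the drawer is pulled out, in m: 0 fully shut, 0.190 at its stop. It may start a few mm ajar. Slides with light friction (about 1 N plus 4 N per m/s) and stays where it is left.
- unit_drawer0_handle (a point): Middle of the drawer's handle: a straight level steel bar 11 mm thick, 120 mm long, along the unit's y, 71 mm above the table (38 mm below the unit's top), open to above. Its axis stands 35 mm off the drawer's front face (29 mm clear gap behind the bar). An 8 mm post joins it to the front 51 mm to either side of its middle. Moves with the drawer; axes as the unit's.
- glasses_center (a point): Folded rigid safety glasses standing on their lower edge: 138 long (own x) x 34 deep (own y) x 44 mm high (own z up), about 60 g. The point is their centre, 22 mm above the lower edge. A black brow bar (-y) and the folded navy arms (+y) run along x, 31 to 43 mm above the lower edge, 34 mm over their outer faces: pinch these across y, mid-length. Start on the table left or right of the unit.
- glasses: The same safety glasses: origin at the middle of their underside, axes as above.
- mat_top (a point): Centre of the top face of the green mat, 190 (x) x 100 (y) x 5 mm, lying loose on the floor of one of the two drawer compartments (left or right), with its top 27 mm above the table; axes about as the unit's. Travels with the drawer.
- tape_center (a point): Yellow tape measure lying flat in the other drawer compartment, 68 x 62 x 34 mm; the point is its centre.
- phone: Black mobile phone lying on the table, 150 (x) x 73 (y) x 9 mm; on the opposite side of the unit from the glasses. Origin at the middle of its underside.
- mug: White mug on the table, 80 mm across, 90 mm high, handle on its own +y. Origin at the middle of its underside.
Not all that is in view belongs to the job. Of the things that look like the glasses, the largest one is meant.

How it is judged:
On the way, in this order (a step that is already met when the one before it is completed fails the run):
1. the drawer is pulled open by more than 120 mm while the glasses are not yet in it (value of joint unit_drawer0 above 0.12 m and not (x of glasses_center in the frame of mat_top between -0.07 and 0.07 m and y of glasses_center in the frame of mat_top between -0.05 and 0.05 m and z of glasses_center in the frame of mat_top between 0.014 and 0.032 m and angle between glasses_center's own z axis and vertical below 0.2 rad)), for 0.1 s.
2. the glasses stand on the mat in the open drawer, let go (x of glasses_center in the frame of mat_top between -0.07 and 0.07 m and y of glasses_center in the frame of mat_top between -0.05 and 0.05 m and z of glasses_center in the frame of mat_top between 0.014 and 0.032 m and angle between glasses_center's own z axis and vertical below 0.2 rad and contact force between glasses and the fingers below 0.1 N and value of joint unit_drawer0 above 0.08 m), for 0.2 s.
At the end, for the whole second after the job is handed in: The drawer is shut to within 6 mm; the glasses are at rest and released, upright within about 11 degrees on the green mat (their centre within 70 mm of the mat's along it and 50 mm across it); the tape measure still lies in the drawer's other compartment (value of joint unit_drawer0 below 0.006 m and x of glasses_center in the frame of mat_top between -0.07 and 0.07 m and y of glasses_center in the frame of mat_top between -0.05 and 0.05 m and z of glasses_center in the frame of mat_top between 0.014 and 0.032 m and angle between glasses_center's own z axis and vertical below 0.2 rad and contact force between glasses and the fingers below 0.1 N and linear speed of glasses below 0.02 m/s and z of tape_center in the frame of unit between 0.03 and 0.07 m and horizontal distance between tape_center and mat_top above 0.075 m and horizontal distance between tape_center and unit below 0.13 m); the robot touches nothing.
It fails at once if the glasses are dropped or thrown (they move faster than 0.5 m/s with no finger on them) (contact force between glasses and the fingers below 0.1 N and linear speed of glasses above 0.5 m/s).
It fails at once if the phone or mug is moved by more than 30 mm (distance of any of phone, mug from where it was at the start of the episode above 0.03 m).
It also fails if it takes over 64 s, if anything falls off the work surface, if the arm or the gripper's body presses on something with over 40 N, if the wrist force passes 120 N, or if a joint passes its speed limit or range.

## Working session

There is one attempt and no reset: what is moved stays moved. The work goes in short steps, Python scripts to look and compute and a tool call to move; the robot and the scene stay as the last step left them, time stands still between calls to the robot, and variables do not carry over. Pictures are saved under pics/ and viewed, and the job is handed in when it is done.

Besides the shell and the picture viewer there is one more tool, called after ">>>" as name(argument=value, ...) on one line, values as JSON. drive_tool: Moves the arm, as the interface text tells. Its arguments: {"type":"object","properties":{"steps":{"type":"array"},"squeeze":{"type":"number"}},"required":["steps"]}

```bash
ls; mkdir -p pics
python3 - <<'E'
from cell import ctrl,camera,camera_info
import cv2,numpy as np
for n in ["side","top","wrist"]:
    im=camera(n); cv2.imwrite(f"pics/{n}0.png",im[:,:,::-1]); i=camera_info(n); print(n,np.round(i["K"],1).tolist(),np.round(i["view"],3).tolist())
    print([k for k in i])
print(ctrl.read_state())
E
```

```text
pics
side [[362.4, 0.0, 318.3], [0.0, 362.4, 192.5], [0.0, 0.0, 1.0]] [[-0.997, -0.082, -0.003, 0.603], [0.06, -0.76, 0.647, -0.042], [-0.055, 0.645, 0.762, -1.07], [0.0, 0.0, 0.0, 1.0]]
['K', 'view']
top [[474.7, 0.0, 317.5], [0.0, 474.7, 209.6], [0.0, 0.0, 1.0]] [[-0.011, -1.0, -0.009, 0.092], [0.981, -0.013, 0.193, -0.616], [-0.193, -0.007, 0.981, -1.25], [0.0, 0.0, 0.0, 1.0]]
['K', 'view']
wrist [[309.7, 0.0, 320.5], [0.0, 309.7, 204.5], [0.0, 0.0, 1.0]] [[0.288, -0.957, -0.002, -0.524], [0.924, 0.279, -0.262, 0.035], [0.251, 0.074, 0.965, -0.38], [0.0, 0.0, 0.0, 1.0]]
['K', 'view']
{'time': 0.15, 'joint_positions': array([-1.40582286e+00,  4.85926374e-02,  9.79450622e-02,  1.62202043e+00,
        7.99381391e-06,  1.44302222e+00]), 'qvel': array([-2.97134932e-05, -1.51491928e-03,  5.56633821e-03,  1.41221130e-03,
       -4.89993920e-04,  4.19810267e-04]), 'joint_efforts': array([ 7.96887889e-04, -3.39260280e+01,  3.20423520e+01,  1.53961714e-02,
       -2.50688072e-04,  4.41978273e-06]), 'tool_pos': array([ 0.15142931, -0.50217813,  0.23037348]), 'orientation': array([ 8.02677660e-01, -5.96412356e-01, -6.71157960e-04, -6.52194640e-04]), 'ft_force': array([ 0.29818482,  1.2466608 , -1.19491462]), 'wrist_torque': array([-0.01625585,  0.01877465,  0.01637881]), 'grip_width': 1.0037719082918406}
```

View pics/top0.png

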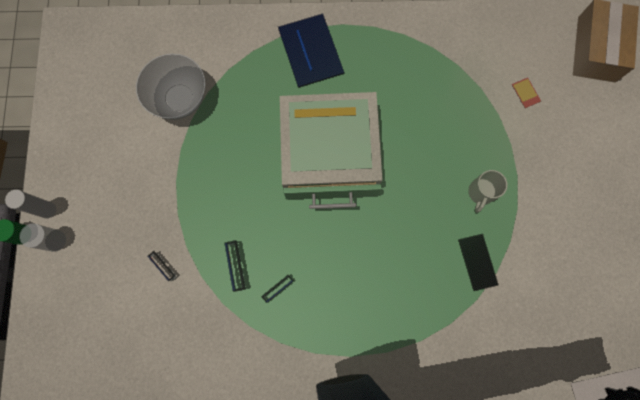

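View pics/side0.png

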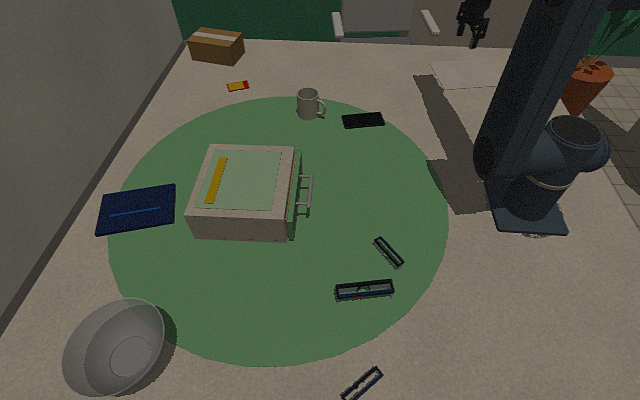

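View pics/wrist0.png

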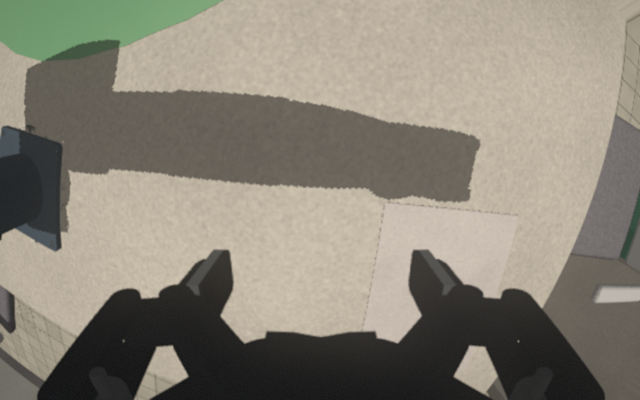

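The top view shows the unit centred near (331,142), its handle near (334,207), and the largest glasses near (236,265). Smaller look-alikes are at (163,265) and (278,288), the phone at (478,262) and the mug at (490,185). Now I'll measure these.

```bash
cat > h.py <<'E'
from cell import ctrl,camera,camera_info
import cv2,numpy as np
def grab(n,f=None):
    i=camera_info(n); im=camera(n)[:,:,::-1].copy()
    if f: cv2.imwrite("pics/"+f,im)
    return im,np.array(i["K"]),np.array(i["view"])
def ray(p,K,V,fish=False):
    x=(p[0]-K[0,2])/K[0,0]; y=(p[1]-K[1,2])/K[1,1]
    if fish:
        r=np.hypot(x,y); s=np.sin(r)/max(r,1e-9); d=np.array([x*s,-y*s,-np.cos(r)])
    else: d=np.array([x,-y,-1.])
    R=V[:3,:3]; return -R.T@V[:3,3], R.T@d
def onz(p,z,K,V,fish=False):
    o,d=ray(p,K,V,fish); return o+d*(z-o[2])/d[2]
def proj(P,K,V):
    c=V[:3,:3]@np.array(P)+V[:3,3]; return K[0,2]-K[0,0]*c[0]/c[2], K[1,2]+K[1,1]*c[1]/c[2]
E
python3 - <<'E'
from h import *
im,K,V=grab("top")
cv2.imwrite("pics/c1.png",cv2.resize(im[80:230,260:400],None,fx=4,fy=4,interpolation=2))
cv2.imwrite("pics/c2.png",cv2.resize(im[225:315,140:310],None,fx=4.5,fy=4.5,interpolation=2))
g=im.max(2)
m=((g<75)).astype(np.uint8)
m=cv2.morphologyEx(m,cv2.MORPH_CLOSE,np.ones((3,3)))
n,l,s,c=cv2.connectedComponentsWithStats(m)
for k in range(1,n):
    if 60<s[k,4]<5000:
        pts=np.argwhere(l==k)[:,::-1].astype(np.float32)
        r=cv2.minAreaRect(pts); b=cv2.boxPoints(r)
        W=np.array([onz(p,0.037,K,V)[:2] for p in b])
        e=[W[1]-W[0],W[2]-W[1]]; e=max(e,key=np.linalg.norm)
        print(s[k],np.round(r[0],1),"ctr",W.mean(0).round(4),"sides",[np.linalg.norm(W[1]-W[0]).round(3),np.linalg.norm(W[2]-W[1]).round(3)],"ang",np.degrees(np.arctan2(e[1],e[0])).round(1))
E
```

```text
[578   3  15  34 311] [584.7  19.2] ctr [ 1.1999 -0.7339] sides [np.float64(0.115), np.float64(0.037)] ang -12.3
[ 278   14   66   74 3066] [310.8  50. ] ctr [1.1128 0.0986] sides [np.float64(0.149), np.float64(0.214)] ang -164.1
[578  56  55  26 675] [605.   71.1] ctr [ 1.0289 -0.7731] sides [np.float64(0.066), np.float64(0.146)] ang -107.7
[165  72  53  54 843] [196.7 105.2] ctr [0.9404 0.4359] sides [np.float64(0.185), np.float64(0.098)] ang -36.6
[   0  130   67  260 4069] [ 33.  259.5] ctr [0.51   0.8756] sides [np.float64(0.194), np.float64(0.722)] ang -174.8
[352 190  31  13 174] [367.1 196. ] ctr [ 0.6589 -0.0566] sides [np.float64(0.085), np.float64(0.032)] ang -88.4
[285 192  64   8 324] [316.6 195.7] ctr [0.6616 0.0861] sides [np.float64(0.179), np.float64(0.02)] ang -88.4
[ 45 227  29  24 492] [ 58.6 238. ] ctr [0.5503 0.8078] sides [np.float64(0.08), np.float64(0.059)] ang -66.4
[ 458  234   40   57 1369] [477.7 261.9] ctr [ 0.4701 -0.3538] sides [np.float64(0.072), np.float64(0.148)] ang -167.4
[225 241  25  50 629] [236.8 265.2] ctr [0.4691 0.3081] sides [np.float64(0.046), np.float64(0.136)] ang -168.7
[148 251  28  30 203] [162.2 265.3] ctr [0.4709 0.514 ] sides [np.float64(0.028), np.float64(0.096)] ang -138.4
[262 275  32  27 187] [277.8 288.1] ctr [0.4049 0.1945] sides [np.float64(0.096), np.float64(0.024)] ang -51.5
[599 387  41  13 387] [619. 393.] ctr [ 0.1253 -0.694 ] sides [np.float64(0.104), np.float64(0.03)] ang -90.6
```

```bash
python3 -c "
import cv2
for i in (1,2): print(cv2.imread(f'pics/c{i}.png').shape)"
```

```text
(600, 560, 3)
(405, 765, 3)
```

View pics/c1.png

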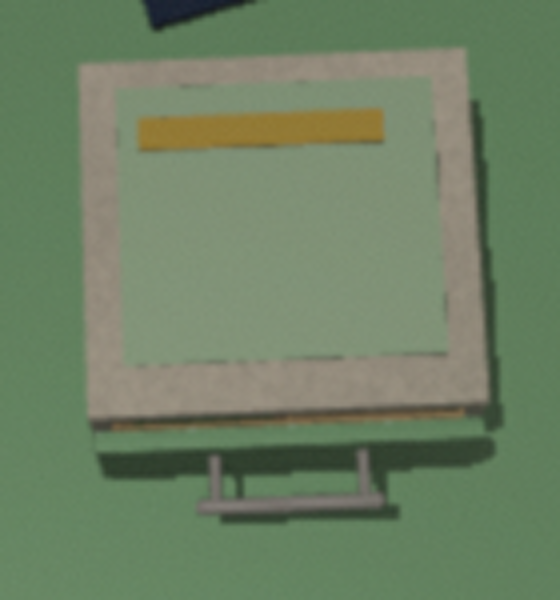

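View pics/c2.png

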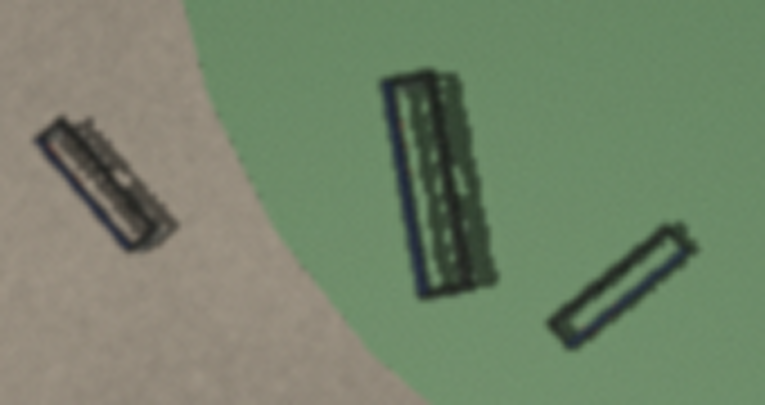

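Run:
```python
from h import *
i=camera_info("top");K=np.array(i["K"]);V=np.array(i["view"])
P=lambda l,s,o,z:np.array([onz((x/s+o[0]-.5+.5/s,y/s+o[1]-.5+.5/s),z,K,V)[:2] for x,y in l])
g=P([(385,80),(437,72),(470,290),(423,297)],4.5,(140,225),.043)
print("gl",g.round(4).tolist(),g.mean(0).round(4)); a=(g[0]+g[1]-g[2]-g[3])/2; print(np.degrees(np.arctan2(a[1],a[0])),np.linalg.norm(a),np.linalg.norm(g[1]-g[0]))
u=P([(80,65),(465,48),(488,402),(88,415)],4,(260,80),.109)
print("unit",u.round(4).tolist(),u.mean(0)); e=[(u[0]-u[3]),(u[1]-u[2]),(u[0]-u[1]),(u[3]-u[2])]
print([ (np.linalg.norm(v).round(4),np.degrees(np.arctan2(v[1],v[0])).round(2)) for v in e])
h=P([(198,507),(383,499)],4,(260,80),.074); print("handle",h,h.mean(0)); v=h[0]-h[1];print(np.linalg.norm(v),np.degrees(np.arctan2(v[1],v[0])))
from scipy.spatial.transform import Rotation as R
print(R.from_quat(ctrl.read_state()['orientation']).as_matrix().round(3))
```

```text
gl [[0.5312, 0.3404], [0.5357, 0.3085], [0.4032, 0.2858], [0.3993, 0.314]] [0.4674 0.3122]
10.527152736721138 0.13447260130972213 0.03223052559517801
unit [[0.9321, 0.1855], [0.9406, -0.0832], [0.6857, -0.0897], [0.6804, 0.1791]] [0.80967912 0.04791844]
[(np.float64(0.2518), np.float64(1.45)), (np.float64(0.255), np.float64(1.45)), (np.float64(0.2688), np.float64(91.81)), (np.float64(0.2689), np.float64(91.13))]
handle [[ 0.62343842  0.10655423]
 [ 0.62733681 -0.02005648]] [0.62538762 0.04324888]
0.12667071549583273 91.76360002274447
[[ 0.289 -0.957 -0.   ]
 [-0.957 -0.289  0.001]
 [-0.001 -0.    -1.   ]]
```

Glasses are at (0.467,0.312) with yaw about 10.5°, held with +y navy. The handle is at (0.625,0.043) and the unit yaw is about 1.6°. I'll move above the handle with the jaws along x.

>>> drive_tool(steps=[[1,2.3,2.7,0,3.7],[1,2.3,2.7,0,3.7],[1,2.3,2.7,0,3.7],[1,2.3,2.7,0,3.7],[1,2.3,2.7,0,3.7],[1,2.3,2.7,0,3.7],[1,2.3,2.7,0,3.7],[1,2.3,2.7,0,3.7],[1,2.3,2.7,0,3.7],[1,2.3,2.7,0,3.7]], squeeze=40)

```text
time: 1.2
tool_pos: [0.3822, -0.2314, 0.2312]
orientation: [0.951, -0.31, 0.0, 0.0]
ft_force: [0.0, 0.2, -0.7]
grip_width: 0.999
```

>>> drive_tool(steps=[[0.7,2.3,2.7,0,3.7],[0.5,2.3,2.7,0,3.7],[0.5,2.3,2.7,0,3.7],[0.5,2.3,2.7,0,3.7],[0.5,2.3,2.7,0,3.7],[0.5,2.3,2.7,-1,3.7],[0.5,2.3,2.7,-2,3.7],[0.5,2.3,2.7,-2,3.7],[0.5,2.3,2.7,-2,3.7],[0.5,0,0,0,3.7]])

```text
time: 2.2
tool_pos: [0.5881, 0.014, 0.156]
orientation: [1.0, 0.01, -0.003, -0.001]
ft_force: [-1.6, -0.2, 0.0]
grip_width: 0.503
```

>>> drive_tool(steps=[[0.4,1.8,1.5,0,0.4],[0.35,1.9,1.5,0,0],[0.35,0,0,0,0],[0.35,0,0,0,0],[0.35,0,0,0,0],[0.35,0,0,0,0],[0.35,0,0,0,0],[0.35,0,0,0,0],[0.35,0,0,0,0],[0.35,0,0,0,0]])

```text
time: 3.2
tool_pos: [0.6254, 0.0402, 0.1614]
orientation: [1.0, 0.01, 0.0, 0.0]
ft_force: [-0.3, -0.0, 0.3]
grip_width: 0.35
```

Run:
```python
from h import *
im,K,V=grab("wrist","w1.png")
s=ctrl.read_state(); print(s['tool_pos'],s['orientation'],s['grip_width'])
grab("side","s1.png")
im,K,V=grab("top","t1.png")
print(proj((0.6254,0.0432,0.071),*[np.array(camera_info('side')[k]) for k in('K','view')]))
```

```text
[0.62549226 0.04025846 0.16138478] [ 9.99948044e-01  1.01934615e-02  5.21556783e-05 -5.00550798e-06] 0.354352259666933
(np.float64(309.6318039486742), np.float64(189.24695182757935))
```

View pics/w1.png

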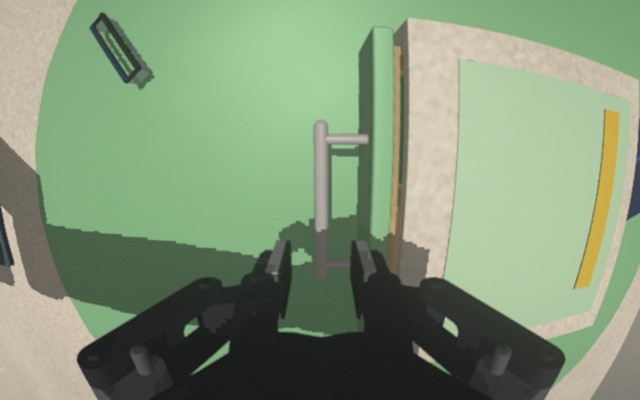

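View pics/s1.png

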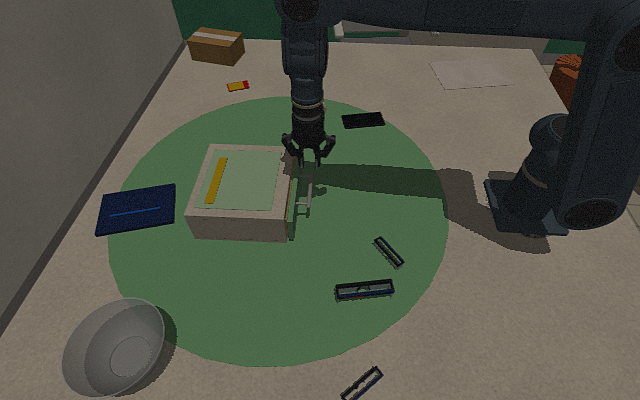

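Run:
```python
from h import *
i=camera_info("wrist");K=np.array(i["K"]);V=np.array(i["view"])
for p in [(320.5,124),(321,160),(321,190),(321,220),(321,272)]: print(p,onz(p,.071,K,V,True).round(4))
for p in [(374,30),(371,240)]: print(p,onz(p,.096,K,V,True).round(4))
```

```text
(320.5, 124) [0.6235 0.1056 0.071 ]
(321, 160) [0.6245 0.0782 0.071 ]
(321, 190) [0.625  0.0548 0.071 ]
(321, 220) [0.6255 0.0303 0.071 ]
(321, 272) [ 0.6264 -0.0163  0.071 ]
(374, 30) [0.6585 0.1733 0.096 ]
(371, 240) [0.6623 0.0236 0.096 ]
```

The wrist view puts the bar at x=0.625 (column 321, rows 120–275), in agreement with the top view. I'll descend and grip it.

>>> drive_tool(steps=[[0.29,0,0.3,-2,0.3],[0.29,0,0,-2,0],[0.29,0,0,-2,0],[0.29,0,0,-2,0],[0.29,0,0,-2,0],[0.29,0,0,-1,0],[0.29,0,0,0,0],[0,0,0,0,0],[0,0,0,0,0],[0,0,0,0,0]])

```text
time: 4.35
tool_pos: [0.6263, 0.0433, 0.0523]
orientation: [1.0, 0.013, 0.001, 0.0]
ft_force: [-0.1, -0.8, 4.7]
grip_width: 0.11
```

>>> drive_tool(steps=[[0,-1,-0.03,0,0],[0,-1.8,-0.05,0,0],[0,-2,-0.05,0,0],[0,-2,-0.05,0,0],[0,-2,-0.06,0,0],[0,-2,-0.06,0,0],[0,-2,-0.06,0,0],[0,-2,-0.05,0,0],[0,-2,-0.05,0,0],[0,-1,-0.03,0,0]])

```text
time: 5.35
tool_pos: [0.447, 0.0386, 0.0523]
orientation: [1.0, 0.013, 0.001, -0.0]
ft_force: [1.7, 0.8, 3.8]
grip_width: 0.114
```

>>> drive_tool(steps=[[0,0,0,0,0],[0,0,0,0,0],[0.29,0,0,0,0],[0.29,0,0,0,0],[0.29,0,0,0,0],[0.29,0,0,3,0],[0.29,0,0,4,0],[0.6,-2,0,4,0],[1,-3,0,4,0],[1,-4,0,3,0]])

```text
time: 6.35
tool_pos: [0.3576, 0.0383, 0.2331]
orientation: [1.0, 0.013, 0.001, 0.0]
ft_force: [0.2, -0.4, 0.9]
grip_width: 0.793
```

Run:
```python
from h import *
im,K,V=grab("top","t2.png"); print(ctrl.read_state()['tool_pos'],ctrl.read_state()['joint_positions'].round(2))
grab("side","s2.png");grab("wrist","w2.png")
```

```text
[0.35343949 0.03861392 0.23883863] [-0.08 -0.4  -0.27  1.69 -0.    1.46]
```

View pics/t2.png

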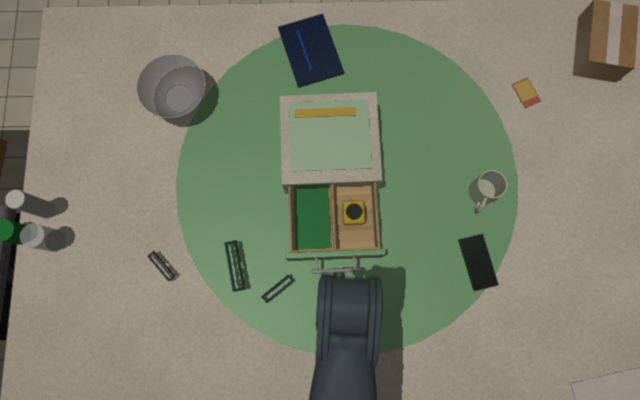

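View pics/w2.png

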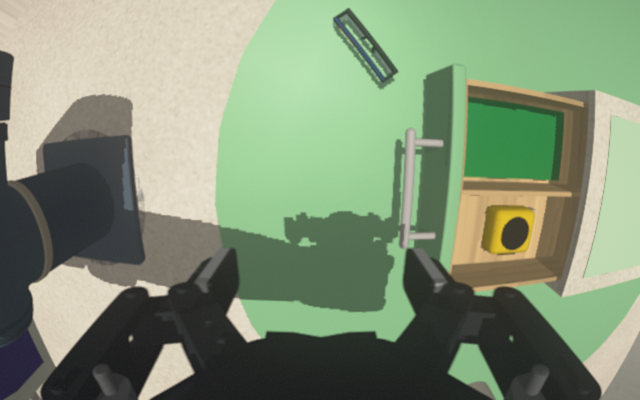

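View pics/s2.png

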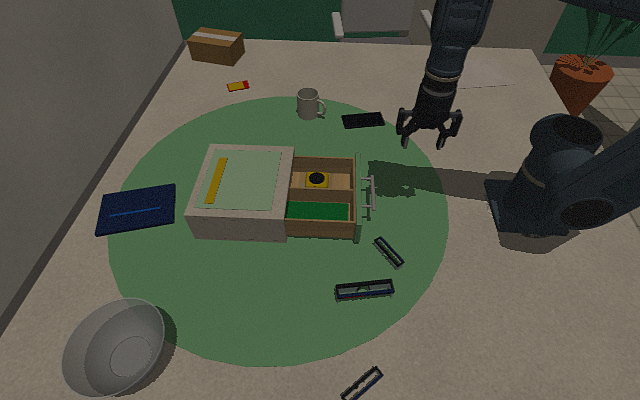

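The drawer is open. The mat is in the left compartment at top-view px (295–331, 186–249), and the tape is in the right one at (354,211). I'll measure the mat and refine the glasses.

Run:
```python
from h import *
im=cv2.imread("pics/t2.png")
i=camera_info("top");K=np.array(i["K"]);V=np.array(i["view"])
hsv=cv2.cvtColor(im,cv2.COLOR_BGR2HSV)
print(hsv[215,312],hsv[300,400])
m=((hsv[...,1]>150)&(abs(hsv[...,0].astype(int)-hsv[215,312,0])<12)).astype(np.uint8)
m[:170]=0;m[260:]=0;m[:,:280]=0;m[:,345:]=0
pts=np.argwhere(m)[:,::-1].astype(np.float32); r=cv2.minAreaRect(pts); b=cv2.boxPoints(r); print(b.round(1).tolist())
print([onz(p,.027,K,V)[:2].round(4).tolist() for p in b])
cv2.imwrite("pics/c3.png",cv2.resize(im[165:280,220:390],None,fx=4.5,fy=4.5,interpolation=2))
i=camera_info("wrist");print(np.array(i["view"]).round(3).tolist())
K=np.array(i["K"]);V=np.array(i["view"])
for p in [(468,100),(470,176),(557,183),(563,110)]: print(onz(p,.027,K,V,True).round(4))
for p in [(409,130),(404,245)]: print('bar',onz(p,.071,K,V,True).round(4))
```

```text
[ 66 141  98] [57 65 71]
[[0.0, 0.0], [0.0, 0.0], [0.0, 0.0], [0.0, 0.0]]
[[1.3038, 1.0682], [1.3038, 1.0682], [1.3038, 1.0682], [1.3038, 1.0682]]
[[1.0, 0.026, 0.006, -0.36], [-0.023, 0.965, -0.263, 0.006], [-0.012, 0.262, 0.965, -0.388], [0.0, 0.0, 0.0, 1.0]]
[0.5343 0.1445 0.027 ]
[0.5454 0.0508 0.027 ]
[0.7017 0.0499 0.027 ]
[0.6988 0.1561 0.027 ]
bar [0.4464 0.1015 0.071 ]
bar [ 0.4521 -0.0227  0.071 ]
```

View pics/c3.png

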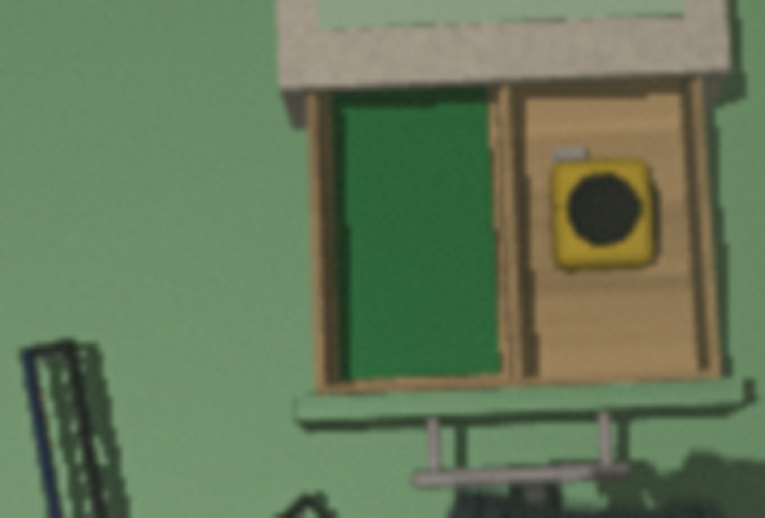

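>>> drive_tool(steps=[[1,0.8,2,0,7],[1,0.8,2,0,7],[1,0.8,2,0,7],[1,0.8,2,0,7],[1,0.8,2,0,7],[1,0.8,2,0,7],[1,0.8,2,0,7],[1,0.8,2,0,7],[1,0.8,2,0,7],[1,0.8,2,0,7]])

```text
time: 7.5
tool_pos: [0.4379, 0.2393, 0.2279]
orientation: [0.81, 0.586, -0.002, -0.001]
ft_force: [0.6, 0.3, -0.1]
grip_width: 0.998
```

>>> drive_tool(steps=[[1,0.9,2,0,7],[1,0.8,2,0,7],[1,0.8,2,0,7],[1,0.8,1.4,0,8],[1,0,0,0,0],[1,0,0,0,0],[0.9,0,0,-2,0],[0.8,0,0,-2,0],[0.8,0,0,0,0],[0.8,0,0,0,0]])

```text
time: 8.5
tool_pos: [0.4699, 0.3116, 0.1907]
orientation: [0.64, 0.768, -0.001, -0.0]
ft_force: [1.1, 1.4, 0.1]
grip_width: 0.796
```

Run:
```python
from h import *
from scipy.spatial.transform import Rotation as R
grab("wrist","w3.png"); s=ctrl.read_state(); print(s['tool_pos'],R.from_quat(s['orientation']).as_matrix().round(3)[:2,0],s['grip_width'])
i=camera_info("wrist");print(np.array(i["view"]).round(3).tolist())
```

```text
[0.47056315 0.31198461 0.19177912] [-0.18   0.984] 0.8016688279844931
[[-0.18, 0.984, -0.0, -0.222], [-0.949, -0.174, -0.261, 0.525], [-0.257, -0.047, 0.965, -0.206], [0.0, 0.0, 0.0, 1.0]]
```

View pics/w3.png

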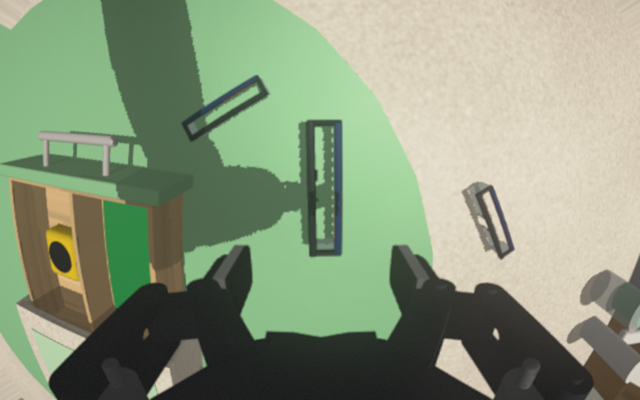

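Run:
```python
from h import *
i=camera_info("wrist");K=np.array(i["K"]);V=np.array(i["view"])
g=np.array([onz(p,.043,K,V,True)[:2] for p in [(307,121),(341.5,121),(341,255),(309,255)]])
print(g.round(4).tolist(),g.mean(0)); a=(g[2]+g[3]-g[0]-g[1])/2; print(np.linalg.norm(a),np.degrees(np.arctan2(a[1],a[0])),np.linalg.norm(g[1]-g[0]))
```

```text
[[0.4058, 0.2877], [0.3999, 0.3194], [0.5327, 0.3454], [0.5386, 0.3127]] [0.46925645 0.31630759]
0.13524872059789833 10.873919766771111 0.032306174651643385
```

>>> drive_tool(steps=[[0.8,-0.1,0.25,-2,0.3],[0.8,0,0,-3,0],[0.8,0,0,-3,0],[0.8,0,0,-3,0],[0.8,0,0,-3,0],[0.8,0,0,-2,0],[0.8,0,0,-1,0],[0.8,0,0,-0.6,0],[0.8,0,0,0,0],[0.8,0,0,0,0]], squeeze=25)

```text
time: 9.55
tool_pos: [0.4707, 0.3155, 0.017]
orientation: [0.638, 0.77, 0.001, 0.001]
ft_force: [0.1, 0.5, -0.1]
grip_width: 0.801
```

Run:
```python
from h import *
grab("wrist","w4.png"); s=ctrl.read_state(); print(s['tool_pos'],s['ft_force'])
```

```text
[0.47083514 0.31559856 0.01711772] [-0.50609587 -0.21139485 -0.52217322]
```

View pics/w4.png

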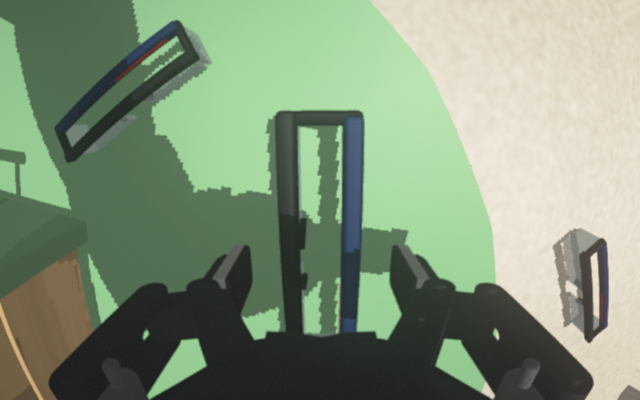

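The glasses (columns 276–363) sit centred between the pads (about 250 and 392). I'll close, then lift a little.

>>> drive_tool(steps=[[0.6,0,0,0,0],[0.5,0,0,0,0],[0.4,0,0,0,0],[0.3,0,0,0,0],[0.3,0,0,0,0],[0.2,0,0,0,0],[0.2,0,0,0,0],[0.2,0,0,0.5,0],[0.2,0,0,1,0],[0.2,0,0,1,0]])

```text
time: 10.6
tool_pos: [0.469, 0.3146, 0.0404]
orientation: [0.638, 0.77, -0.001, -0.0]
ft_force: [0.0, 0.4, 0.1]
grip_width: 0.391
```

>>> drive_tool(steps=[[0.2,0,0,2,0],[0.2,0,0,2,0],[0.2,0,0,2,0],[0.2,0,0,2,0],[0.2,0,0,2,0],[0.2,0,0,2,0],[0.2,0,0,0,0],[0.2,0,0,0,0],[0.2,0,0,0,0],[0.2,0,0,0,0]])

```text
time: 11.6
tool_pos: [0.4686, 0.3145, 0.1586]
orientation: [0.638, 0.77, -0.001, -0.001]
ft_force: [0.3, -0.1, -0.5]
grip_width: 0.395
```

Run:
```python
from h import *
grab("wrist","w5.png"); s=ctrl.read_state(); print(s['tool_pos'],s['ft_force'],s['grip_width'],s['joint_positions'])
im,K,V=grab("side","s5.png"); 
u,v=map(int,proj((0.47,0.315,0.1),K,V)); print(u,v)
cv2.imwrite("pics/s5c.png",cv2.resize(im[max(0,v-80):v+80,u-100:u+100],None,fx=3.5,fy=3.5))
```

```text
[0.46871271 0.31453392 0.1587487 ] [ 0.74020673 -0.33061174 -1.05648591] 0.3931810588513872 [ 4.72250519e-01  1.49085505e-01  6.39186196e-02  1.48838153e+00
 -2.00130785e-05  2.84182670e-01]
366 275
```

View pics/s5c.png

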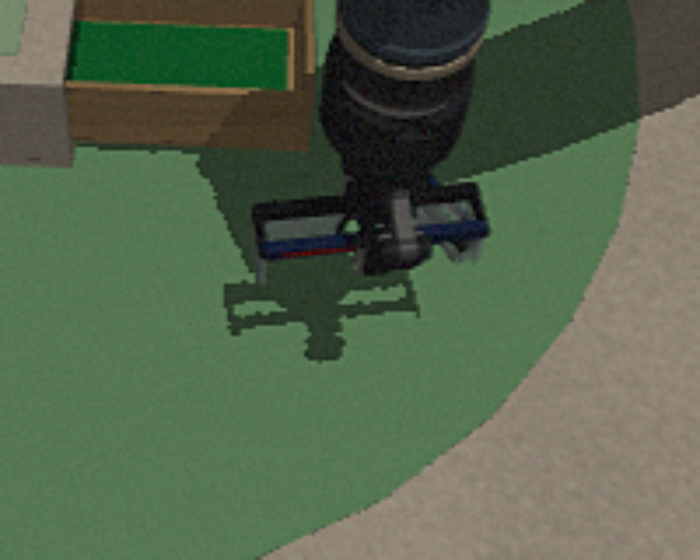

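View pics/w5.png

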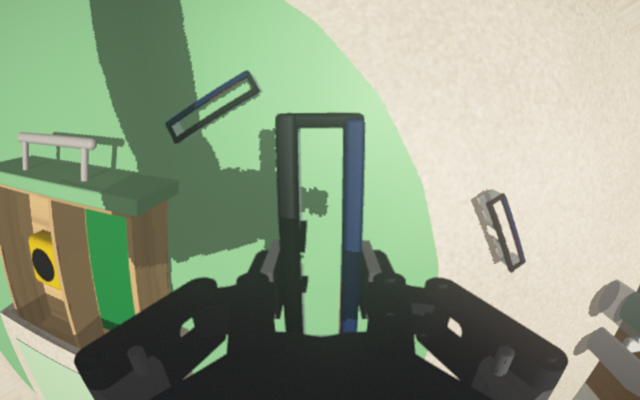

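>>> drive_tool(steps=[[0.2,1.2,-2.1,0,-0.9],[0.2,1.2,-2.1,0,-0.9],[0.2,1.2,-2.1,0,-0.9],[0.2,1.2,-2.1,0,-0.9],[0.2,1.2,-2.1,0,-0.9],[0.2,1.2,-2.1,0,-0.9],[0.2,1.2,-2.1,0,-0.9],[0.2,1.2,-2.1,0,-0.9],[0.2,1.2,-2.1,0,-0.9],[0.2,1.3,-2.4,0,-1.0]])

```text
time: 12.7
tool_pos: [0.5905, 0.1013, 0.1596]
orientation: [0.697, 0.717, -0.0, -0.001]
ft_force: [0.2, -0.2, 0.3]
grip_width: 0.389
```

>>> drive_tool(steps=[[0.2,0,0,0,0],[0.2,0,0,0,0],[0.2,0,0,0,0],[0.2,0,0,0,0],[0.2,0,0,0,0],[0.2,0,0,0,0],[0.2,0,0,0,0],[0.2,0,0,0,0],[0.2,0,0,0,0],[0.2,0,0,0,0]])

```text
time: 13.7
tool_pos: [0.5905, 0.1019, 0.1603]
orientation: [0.697, 0.717, -0.0, 0.0]
ft_force: [-0.3, 0.4, -0.3]
grip_width: 0.393
```

Run:
```python
from h import *
grab("wrist","w6.png"); s=ctrl.read_state(); print(s['tool_pos'],s['orientation'],s['grip_width'])
im,K,V=grab("side","s6.png"); 
cv2.imwrite("pics/s6c.png",cv2.resize(im[100:260,230:430],None,fx=3.5,fy=3.5))
```

```text
[0.59051758 0.10191225 0.16028927] [ 6.96712501e-01  7.17350466e-01 -1.58369125e-05 -6.17225150e-06] 0.3944486375673156
```

View pics/s6c.png

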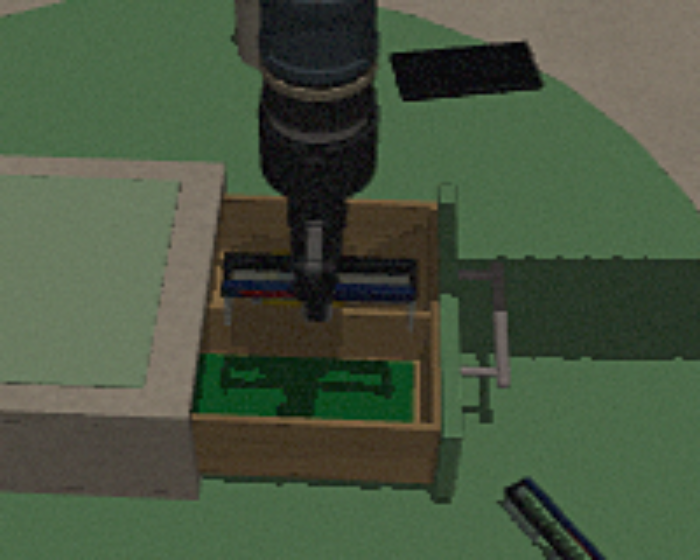

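View pics/w6.png

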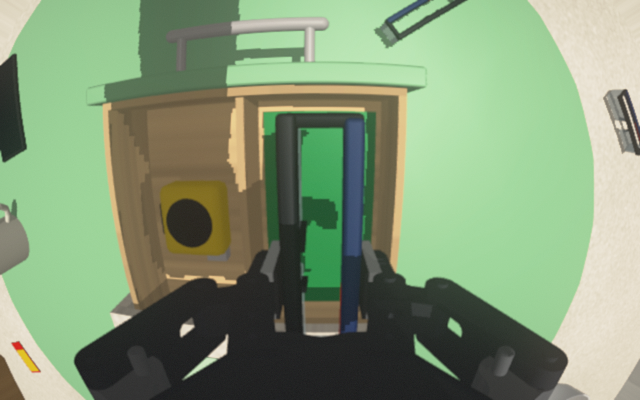

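Run:
```python
from h import *
i=camera_info("wrist");K=np.array(i["K"]);V=np.array(i["view"])
for p,z in [((268,112),.027),((366,113),.027),((266,130),.027),((367,130),.027),((235,170),.078),((244,170),.078),((402,170),.087),((310,300),.027)]: print(p,onz(p,z,K,V,True).round(4))
```

```text
(268, 112) [0.515  0.0531 0.027 ]
(366, 113) [0.5136 0.1405 0.027 ]
(266, 130) [0.5313 0.0516 0.027 ]
(367, 130) [0.5289 0.142  0.027 ]
(235, 170) [0.5601 0.0365 0.078 ]
(244, 170) [0.56   0.0436 0.078 ]
(402, 170) [0.5552 0.1604 0.087 ]
(310, 300) [0.7033 0.0944 0.027 ]
```

The mat spans x 0.514–0.703 with y centred near 0.10, so the glasses are well placed over it. I'll lower.

>>> drive_tool(steps=[[0.2,0,0,-2,0],[0.2,0,0,-2.5,0],[0.2,0,0,-2.5,0],[0.2,0,0,-2,0],[0.2,0,0,-1,0],[0.2,0,0,-0.8,0],[0.2,0,0,-0.4,0],[0.2,0,0,-0.2,0],[0.2,0,0,0,0],[0.2,0,0,0,0]])

```text
time: 14.8
tool_pos: [0.5913, 0.102, 0.0474]
orientation: [0.697, 0.717, 0.001, 0.001]
ft_force: [-0.2, 0.1, -0.4]
grip_width: 0.391
```

>>> drive_tool(steps=[[0.2,0,0,-0.1,0],[0.2,0,0,0,0],[0.2,0,0,-0.1,0],[0.2,0,0,0,0],[0.2,0,0,-0.05,0],[0.2,0,0,0,0],[0.2,0,0,0,0],[0.2,0,0,0,0],[0.2,0,0,0,0],[0.2,0,0,0,0]])

```text
time: 15.8
tool_pos: [0.5906, 0.1019, 0.0439]
orientation: [0.697, 0.717, 0.0, 0.0]
ft_force: [0.2, -0.2, -0.3]
grip_width: 0.392
```

>>> drive_tool(steps=[[0.2,0,0,-0.05,0],[0.2,0,0,0,0],[0.2,0,0,-0.05,0],[0.2,0,0,0,0],[0.2,0,0,0,0],[0.2,0,0,0,0],[0.2,0,0,0,0],[0.2,0,0,0,0],[0.2,0,0,0,0],[0.2,0,0,0,0]])

```text
time: 16.8
tool_pos: [0.5905, 0.1019, 0.0429]
orientation: [0.697, 0.717, 0.0, 0.0]
ft_force: [-0.8, 0.2, 1.3]
grip_width: 0.391
```

Run:
```python
from h import *
print(np.mean([ctrl.read_state()['ft_force'] for _ in range(5)],0))
im,K,V=grab("side","s7.png"); 
cv2.imwrite("pics/s7c.png",cv2.resize(im[120:250,250:400],None,fx=5,fy=5,interpolation=2)[:600])
```

```text
[-0.83686087  0.16566991  1.26017949]
```

View pics/s7c.png

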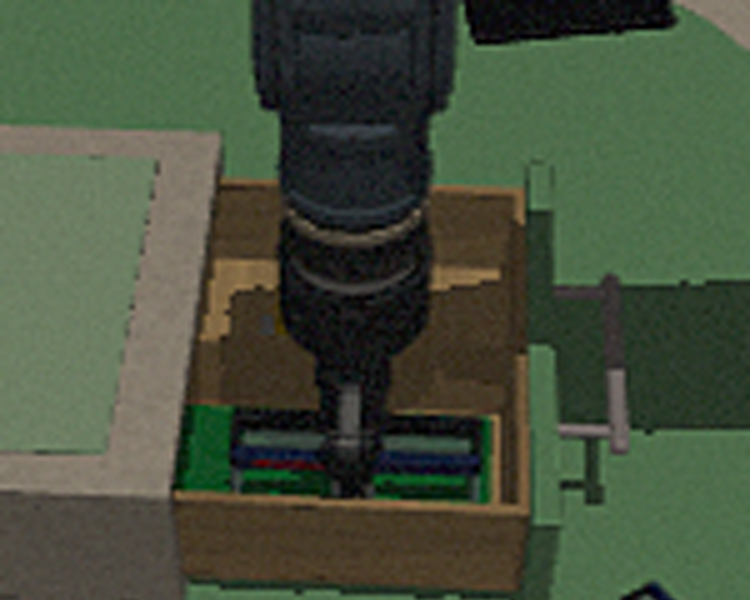

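>>> drive_tool(steps=[[0.2,0,0,-0.05,0],[0.2,0,0,0,0],[0.42,0,0,0,0],[0.45,0,0,0,0],[0.5,0,0,0,0],[0.55,0,0,0,0],[0.6,0,0,0,0],[0.6,0,0,0,0],[0.6,0,0,0,0],[0.6,0,0,0,0]])

```text
time: 17.85
tool_pos: [0.5905, 0.1019, 0.0423]
orientation: [0.697, 0.717, -0.0, 0.0]
ft_force: [0.2, -1.0, 0.2]
grip_width: 0.6
```

>>> drive_tool(steps=[[0.6,0,0,0.5,0],[0.6,0,0,1,0],[0.6,0,0,2,0],[0.6,0,0,2,0],[0.6,0,0,3,0],[0.6,0,0,3,0],[0.6,0,0,2,0],[0.6,0,0,0,0],[0.6,0,0,0,0],[0.6,0,0,0,0]])

```text
time: 18.85
tool_pos: [0.5897, 0.1019, 0.1759]
orientation: [0.697, 0.717, -0.001, -0.001]
ft_force: [-0.3, -0.7, -0.4]
grip_width: 0.598
```

Run:
```python
from h import *
grab("wrist","w8.png"); print(ctrl.read_state()['tool_pos'],ctrl.read_state()['grip_width'])
im,K,V=grab("side","s8.png"); 
cv2.imwrite("pics/s8c.png",cv2.resize(im[120:250,250:400],None,fx=4.5,fy=4.5,interpolation=2))
```

```text
[0.58949138 0.1018854  0.17542478] 0.5967518754615665
```

View pics/s8c.png

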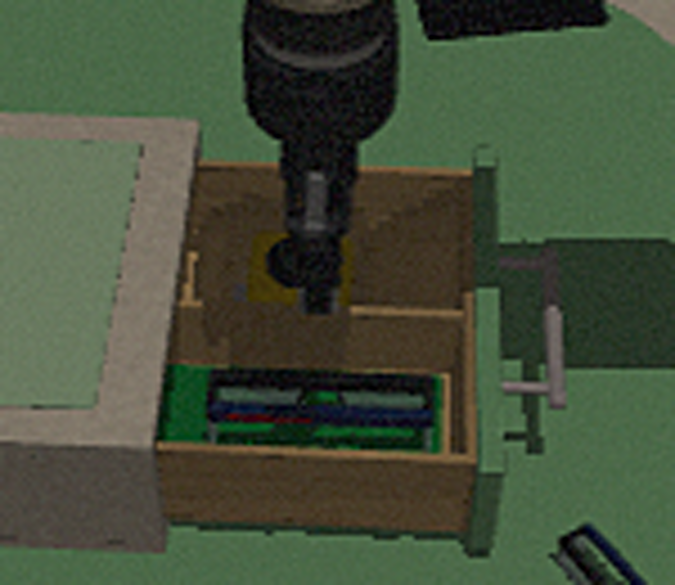

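View pics/w8.png

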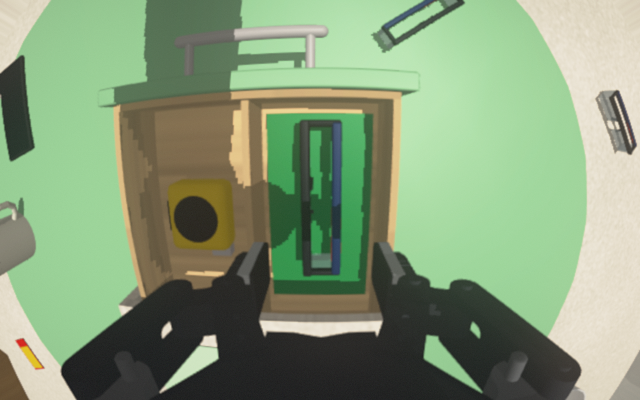

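The glasses stand upright on the mat, released (wrist px 303–340 × 122–275). Now I'll return to the handle.

>>> drive_tool(steps=[[0.6,-1.3,-0.6,0,-8.2],[0.6,-1.3,-0.6,0,-8.2],[0.6,-1.3,-0.6,0,-8.2],[0.5,-1.3,-0.6,0,-8.2],[0.4,-1.3,-0.6,0,-8.2],[0.35,-1.3,-0.6,0,-8.2],[0.35,-1.3,-0.6,0,-8.2],[0.35,-1.3,-0.6,0,-8.2],[0.35,-1.3,-0.6,0,-8.2],[0.35,-1.3,-0.6,0,-8.2]])

```text
time: 19.95
tool_pos: [0.4592, 0.0418, 0.176]
orientation: [0.997, 0.081, -0.001, -0.0]
ft_force: [0.1, 0.3, -0.6]
grip_width: 0.348
```

>>> drive_tool(steps=[[0.35,-1.2,-0.4,0,-8.2],[0.35,0,0,0,0],[0.35,0,0,0,0],[0.35,0,0,0,0],[0.35,0,0,0,0],[0.35,0,0,0,0],[0.35,0,0,0,0],[0.35,0,0,0,0],[0.35,0,0,0,0],[0.35,0,0,0,0]])

```text
time: 20.95
tool_pos: [0.4486, 0.038, 0.1773]
orientation: [1.0, 0.013, 0.0, -0.0]
ft_force: [0.2, 0.2, -0.5]
grip_width: 0.35
```

Run:
```python
from h import *
grab("wrist","w9.png"); s=ctrl.read_state();print(s['tool_pos'],s['orientation'],s['grip_width'],s['joint_positions'].round(2))
```

```text
[0.44850943 0.03795521 0.17732171] [9.99916869e-01 1.28939958e-02 8.31798010e-08 6.87519050e-06] 0.34993684952213844 [-0.06 -0.15 -0.2   1.52 -0.    1.48]
```

View pics/w9.png

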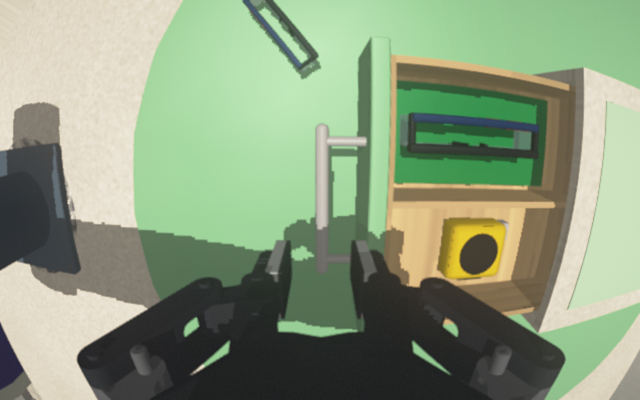

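The bar is at column 321, between the pads. I'll descend, grip and push shut gently.

>>> drive_tool(steps=[[0.29,0,0,-2,0],[0.29,0,0,-2,0],[0.29,0,0,-2,0],[0.29,0,0,-2,0],[0.29,0,0,-2,0],[0.29,0,0,-1.5,0],[0.29,0,0,-1,0],[0.29,0,0,0,0],[0,0,0,0,0],[0,0,0,0,0]])

```text
time: 22.0
tool_pos: [0.4493, 0.0379, 0.053]
orientation: [1.0, 0.013, 0.001, 0.0]
ft_force: [1.4, 0.3, 2.3]
grip_width: 0.119
```

>>> drive_tool(steps=[[0,0,0,0,0],[0,0,0,0,0],[0,0.2,0,0,0],[0,0.4,0.01,0,0],[0,0.6,0.02,0,0],[0,0.8,0.02,0,0],[0,1,0.03,0,0],[0,1,0.03,0,0],[0,1,0.03,0,0],[0,1,0.03,0,0]])

```text
time: 23.0
tool_pos: [0.5087, 0.0395, 0.053]
orientation: [1.0, 0.013, -0.0, 0.0]
ft_force: [-2.4, 0.0, 6.2]
grip_width: 0.113
```

>>> drive_tool(steps=[[0,1,0.03,0,0],[0,1,0.03,0,0],[0,1,0.03,0,0],[0,1,0.03,0,0],[0,1,0.02,0,0],[0,1,0.03,0,0],[0,1,0.03,0,0],[0,1,0.03,0,0],[0,1,0.03,0,0],[0,1,0.02,0,0]])

```text
time: 24.0
tool_pos: [0.6087, 0.0421, 0.053]
orientation: [1.0, 0.013, -0.0, 0.0]
ft_force: [-1.3, -0.6, 5.2]
grip_width: 0.113
```

>>> drive_tool(steps=[[0,0.7,0.02,0,0],[0,0.5,0.01,0,0],[0,0.3,0.01,0,0],[0,0.2,0.01,0,0],[0,0.2,0.01,0,0],[0,0,0,0,0],[0,0,0,0,0],[0,0,0,0,0],[0,0,0,0,0],[0,0,0,0,0]])

```text
time: 25.0
tool_pos: [0.6281, 0.0426, 0.0531]
orientation: [1.0, 0.013, 0.001, 0.0]
ft_force: [0.5, -1.1, 4.6]
grip_width: 0.116
```

>>> drive_tool(steps=[[0,0.15,0,0,0],[0,0.15,0.01,0,0],[0,0,0,0,0],[0,0.1,0,0,0],[0,0.1,0,0,0],[0,0,0,0,0],[0,0,0,0,0],[0,0,0,0,0],[0,0,0,0,0],[0,0,0,0,0]])

```text
time: 26.0
tool_pos: [0.6321, 0.0428, 0.053]
orientation: [1.0, 0.013, -0.0, 0.0]
ft_force: [-2.4, -1.2, 7.6]
grip_width: 0.119
```

>>> drive_tool(steps=[[0,0.1,0,0,0],[0,0.1,0,0,0],[0,0,0,0,0],[0,0,0,0,0],[0,0,0,0,0],[0,0,0,0,0],[0,0,0,0,0],[0,0,0,0,0],[0,0,0,0,0],[0,0,0,0,0]])

```text
time: 27.0
tool_pos: [0.632, 0.0428, 0.053]
orientation: [1.0, 0.013, -0.002, 0.0]
ft_force: [-5.4, -1.7, 9.4]
grip_width: 0.116
```

Run:
```python
from h import *
im,K,V=grab("side","s10.png"); s=ctrl.read_state();print(s['tool_pos'],s['ft_force'])
cv2.imwrite("pics/s10c.png",cv2.resize(im[130:250,230:350],None,fx=5,fy=5,interpolation=2))
```

```text
[0.632043   0.04275387 0.05301034] [-5.71610769 -1.75159098  9.14930635]
```

View pics/s10c.png

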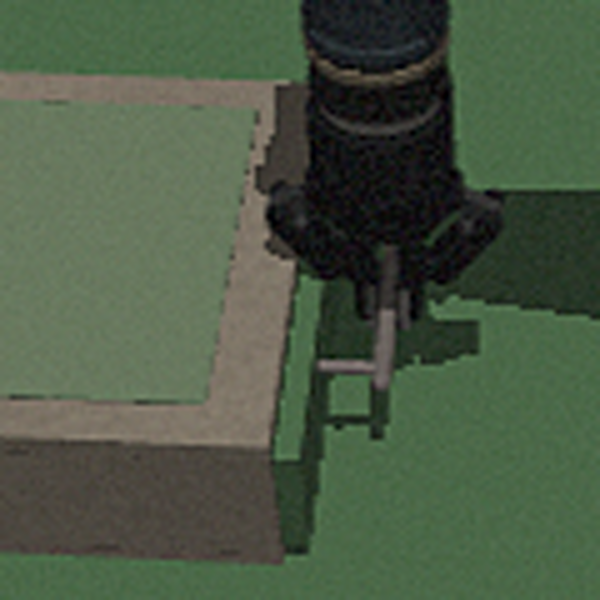

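The drawer stopped at 0.632 while the force rose, so it is shut. Release and withdraw upward.

>>> drive_tool(steps=[[0,-0.2,0,0,0],[0.2,0,0,0,0],[0.29,0,0,0,0],[0.29,0,0,0,0],[0.29,0,0,1,0],[0.29,0,0,2,0],[0.29,0,0,3,0],[0.29,0,0,3,0],[0.29,-3,0,3,0],[0.29,-4,0,3,0]])

```text
time: 28.05
tool_pos: [0.5628, 0.0432, 0.2019]
orientation: [1.0, 0.013, -0.0, -0.0]
ft_force: [0.2, 0.1, 0.5]
grip_width: 0.291
```

>>> drive_tool(steps=[[0.5,-4,0,2,0],[0.5,-4,-2,0,0],[0.5,-4,-3,0,0],[0.5,-4,-4,0,0],[0.5,-2,-4,0,0],[0.5,0,-4,0,0],[0.5,0,-4,0,0],[0.5,0,0,0,0],[0.5,0,0,0,0],[0.5,0,0,0,0]])

```text
time: 29.05
tool_pos: [0.3872, -0.1613, 0.2221]
orientation: [1.0, 0.013, -0.0, -0.001]
ft_force: [0.3, 0.7, -0.0]
grip_width: 0.504
```

Run:
```python
from h import *
im,K,V=grab("top","t11.png"); s=ctrl.read_state();print(s['tool_pos'],s['ft_force'])
cv2.imwrite("pics/t11c.png",cv2.resize(im[80:280,250:510],None,fx=3,fy=3,interpolation=2))
grab("side","s11.png")
```

```text
[ 0.38732931 -0.16111049  0.22218845] [ 0.84826783 -0.13736409 -0.04035064]
```

View pics/t11c.png

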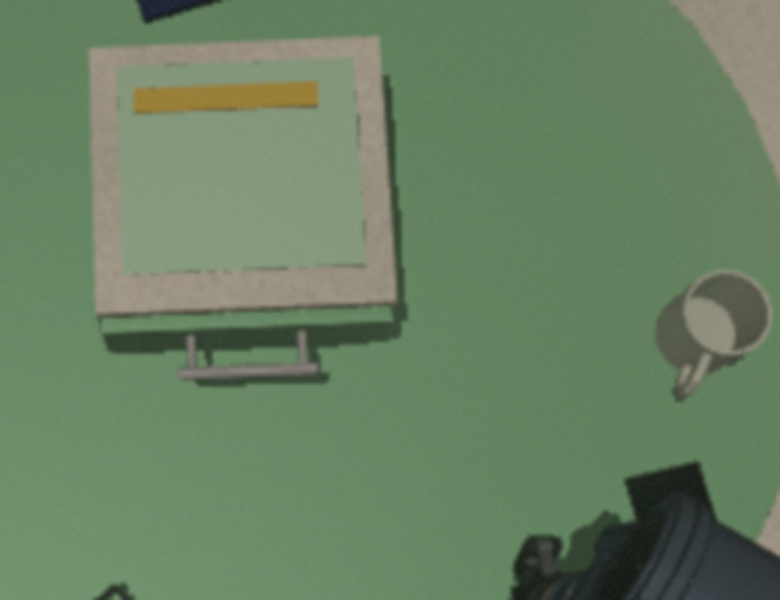

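View pics/s11.png

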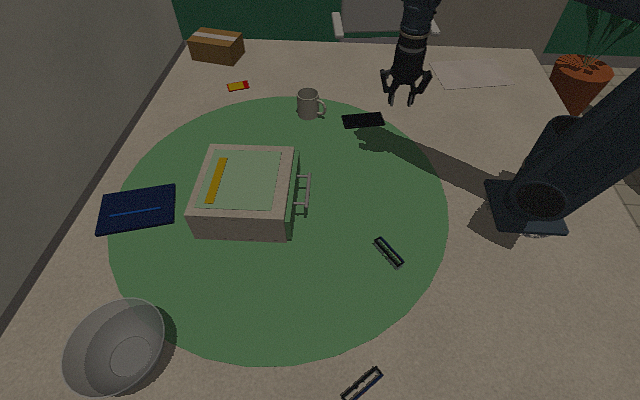

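```bash
python3 -c "
from cell import ctrl
print(ctrl.sign_off())"
```

```text
the job is handed in; nothing more can be done
None
```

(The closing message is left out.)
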